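# Rack the chromatography columns by length beside the selector valve

### The arm

A 6-joint arm with a two-finger parallel gripper is mounted at the origin on the work surface. World frame = base frame: x ahead of the robot, y to its left, z up, the work surface at z = 0. Lengths are in m, angles in degrees, forces in N, time in s.
With the tool pointing down it reaches from about 0.325 to 0.775 m from the base axis. Payload 5.5 kg.
Tool frame: the origin (TCP) lies on the centre line of the jaws, within the pads' length; the fingertips stand bot.finger_overhang ahead of it and the grasp point (between the pads) lies 5 mm behind it (bot.finger_overhang is the distance from the TCP to the fingertips, in m); z points along the fingers, y is the line along which they close (so a half turn about z gives the same grasp; the last joint's range is limited). The gripper opens to 88 mm and grips with 3 to 60 N. Pads are 20 mm wide; open, the fingers measure 115 mm over their backs; the gripper's body (75 mm by 178 mm) begins 61 mm behind the grasp point.
Start: joints at [68.944, 5.22, 70.514, -0, 104.267, -3.249], TCP at [0.183, 0.571, 0.237] pointing down, gripper open.
Joint ranges: [-164.24, 164.24], [-49.07, 125.15], [9.68, 141.18], [-86.29, 266.29], [3.28, 154.24], [-151.56, 151.56]. Speed limits (degrees/s): [147.25, 147.25, 172.46, 180, 180, 180].

### API

Orientations are given as [roll, pitch, yaw] about the fixed x, y, z axes, in that order (R = Rz(yaw) Ry(pitch) Rx(roll)).
In Python, from plant import bot gives the robot as it stands.
- The arm moves only by the tool play_rows, never from a script. Its argument "motion" is a list that holds one entry, the list of rows, each a list of 7 numbers: the shift along the tool's x, y, z each as a share of 80 mm, from -1 to 1, then the turn, a rotation vector about the tool's x, y, z each as a share of 2 rad, from -1 to 1, then the opening, from 0 (shut) to 1 (fully open). In form: [[[dx, dy, dz, wx, wy, wz, claw], ...]]. A call has 1 to 5 rows; each row shifts and turns the commanded pose from where the row before left it, along the tool's axes as they then stand; what a row does not reach is not made up. A row lasts 1/8 s, in which the tool goes at most 62.5 mm and 10.7 degrees, less where a joint would pass 70% of its speed; a pose out of reach is approached as far as the arm can. A call with a number of a shift or a turn outside -1 to 1 is refused whole. A call with a gripper value outside its range is refused whole. The fingers move at their own pace and stop on an object; "force" is the grip in N (left out, the last holds). Time passes only in rows, so rows that do not move let the fingers close. It gives the time, the measured TCP pose, the force, the opening and the grip force at its end, in the units of the state.
- bot.sense(): the state, without advancing time (a new reading comes with each control period).
- bot.snapshot(name): name is "scene" or "side" or "wrist"; returns (picture, depth): 420x560x3 uint8, red, green, blue; 420x560 float32, m along the optical axis (not along the pixel's ray), 0 where there is no reading.
- bot.camera_model(name): a dict with "vertical_fov" (degrees; the focal length in pixels is half the picture's height over the tangent of half this angle, whatever the lens; pixels are square), "cx", "cy" (the principal point, pixels), "k1" (the pictures are not rectified: a ray, as slopes to the right and down, at radius r is drawn at 1 + k1 r^2 times it, then the intrinsics apply), "view" (4x4, takes a point from world to camera coordinates); the wrist camera has in their place "tool_from_camera" (4x4, takes a point from camera to tool coordinates, whose origin is the TCP and whose axes are the flange's). Camera axes: x right, y down, z forward; pixel columns grow to the right and rows downward; lengths in m; the calibration is good to about 2 mm. A picture is of the moment at which its call begins: read the wrist's pose just before it. camera_model takes no time and is no camera call.
- bot.hand_in(): hands the job in; it is judged then, once.
The state is a dict: "t": time; "q": joint angles; "qvel": joint speeds; "tau": joint torques, N m; "ee_pos": TCP position; "tool_rot": TCP orientation; "force": force on the tool from outside, world axes, zero at the start; "moment": the same for the moment, N m; "finger_gap": finger opening in m; "grip_force": force on a finger pad.
Only numpy, scipy, OpenCV 4.12 (cv2) and the standard library are available. Lean on these libraries where they do the work, as an engineer would, in place of code of your own. Each camera call takes 0.05 s, during which the arm holds its last target. There are 200 camera calls.

### The job

Lay the four loose steel columns in the cradles on the rail, one in each, in order of length: the shortest next to the selector valve, the longest farthest from it. Each should rest fully down in its cradle and be centred on it. Do not drop the columns, and leave the glass beaker where it stands.

Things in the scene. Friction and masses are not known exactly. Their poses are not given: they have to be found in the camera images.
- col_50: the shortest of four loose steel liquid-chromatography columns: 80 mm long over all, about 60 g; a straight tube 12 mm in diameter with hexagon end nuts (14 mm across flats, 11 mm long) and black end plugs (4 mm each). Origin: middle of the column, on its axis; x runs along it; both ends alike but for a paper label band. At the start it lies flat, axis 7 mm above the bench.
- col_75: the second shortest of four loose steel liquid-chromatography columns: 105 mm long over all, about 75 g; a straight tube 12 mm in diameter with hexagon end nuts (14 mm across flats, 11 mm long) and black end plugs (4 mm each). Origin: middle of the column, on its axis; x runs along it; both ends alike but for a paper label band. At the start it lies flat, axis 7 mm above the bench.
- col_100: the second longest of four loose steel liquid-chromatography columns: 130 mm long over all, about 90 g; a straight tube 12 mm in diameter with hexagon end nuts (14 mm across flats, 11 mm long) and black end plugs (4 mm each). Origin: middle of the column, on its axis; x runs along it; both ends alike but for a paper label band. At the start it lies flat, axis 7 mm above the bench.
- col_150: the longest of four loose steel liquid-chromatography columns: 180 mm long over all, about 120 g; a straight tube 12 mm in diameter with hexagon end nuts (14 mm across flats, 11 mm long) and black end plugs (4 mm each). Origin: middle of the column, on its axis; x runs along it; both ends alike but for a paper label band. At the start it lies flat, axis 7 mm above the bench.
- cradle_a: one of four identical white fixed cradles in a row on a fixed rail, 52 to 72 mm apart, names in no fixed order. x: along the groove; y: along the row. Foot 60 x 40 mm; two V-notched uprights (tips 38 mm up) leave 41 mm between them for fingers, 20.5 mm each side of the middle. Origin: middle of the underside, 10 mm above the bench; a seated column's axis is 32.5 mm above it.
- cradle_b: another of the four cradles, same shape and origin as cradle_a. The 45-degree V mouth is 28 mm wide, its bottom 24 mm above the origin; a column let down up to 6 mm off to the side slides to the middle by itself.
- cradle_c: another of the four cradles, same shape and origin as cradle_a. The aluminium rail under them, 60 mm wide and 10 mm thick, stands across in front of the robot, up to 0.2 rad askew; all cradles stand square to it.
- cradle_d: another of the four cradles, same shape and origin as cradle_a.
- valve: the column selector valve, fixed on the rail at one end of the row of cradles (either end): a black 50 mm square box with a round steel head 41 mm across and small port nuts on top, 60 mm tall, its middle about 77 mm from the nearest cradle. Origin at the middle of its underside, 10 mm above the bench. The other end of the rail has a low grey drain block, 25 mm tall.
- beaker: a small glass beaker, 42 mm across and 55 mm tall, standing among the columns near the robot; not to be knocked or moved. Origin at the middle of its underside.
Not all that is in view belongs to the job. What is shaped like the col_150 but blue is not meant. What is shaped like the col_50 but orange is not meant.

How it is judged (in metres and radians):
At the end, for the whole second after the job is handed in: Each column lies in a cradle of its own, in order of length outward from the valve (shortest nearest), its middle within 12 mm (horizontally) of the cradle's middle, seated at the resting height within 4 mm, along the groove within 0.12 rad, out of the fingers and at rest (horizontal distance between col_50 and valve below 0.108 m and (horizontal distance between col_50 and cradle_a below 0.012 m or horizontal distance between col_50 and cradle_b below 0.012 m or horizontal distance between col_50 and cradle_c below 0.012 m or horizontal distance between col_50 and cradle_d below 0.012 m) and height (world z) of col_50 between 0.0385 and 0.0465 m and angle between the x axis of each of col_50, col_75, col_100, col_150 and the x axis of cradle_a, either way round below 0.12 rad and contact force between each of col_50, col_75, col_100, col_150 and the fingers below 0.05 N and linear speed of each of col_50, col_75, col_100, col_150 below 0.02 m/s and angular speed of each of col_50, col_75, col_100, col_150 below 0.3 rad/s and horizontal distance between col_75 and valve between 0.108 and 0.17 m and (horizontal distance between col_75 and cradle_a below 0.012 m or horizontal distance between col_75 and cradle_b below 0.012 m or horizontal distance between col_75 and cradle_c below 0.012 m or horizontal distance between col_75 and cradle_d below 0.012 m) and height (world z) of col_75 between 0.0385 and 0.0465 m and horizontal distance between col_100 and valve between 0.17 and 0.232 m and (horizontal distance between col_100 and cradle_a below 0.012 m or horizontal distance between col_100 and cradle_b below 0.012 m or horizontal distance between col_100 and cradle_c below 0.012 m or horizontal distance between col_100 and cradle_d below 0.012 m) and height (world z) of col_100 between 0.0385 and 0.0465 m and horizontal distance between col_150 and valve above 0.232 m and (horizontal distance between col_150 and cradle_a below 0.012 m or horizontal distance between col_150 and cradle_b below 0.012 m or horizontal distance between col_150 and cradle_c below 0.012 m or horizontal distance between col_150 and cradle_d below 0.012 m) and height (world z) of col_150 between 0.0385 and 0.0465 m); the robot touches nothing.
It fails at once if the glass beaker is knocked over or pushed more than 25 mm from its place (distance of beaker from where it was at the start of the episode above 0.025 m or angle between beaker's own z axis and vertical above 0.35 rad).
It fails at once if a column is dropped: it falls freely while its middle is more than 80 mm above the bench ((height (world z) of col_50 above 0.08 m and contact force between col_50 and anything else below 0.01 N) or (height (world z) of col_75 above 0.08 m and contact force between col_75 and anything else below 0.01 N) or (height (world z) of col_100 above 0.08 m and contact force between col_100 and anything else below 0.01 N) or (height (world z) of col_150 above 0.08 m and contact force between col_150 and anything else below 0.01 N)).
It also fails if it takes over 112 s, if anything falls off the work surface, if the arm or the gripper's body presses on something with over 40 N, if the wrist force passes 120 N, or if a joint passes its speed limit or range.

## Working session

There is one attempt and no reset: what is moved stays moved. The work goes in short steps, Python scripts to look and compute and a tool call to move; the robot and the scene stay as the last step left them, time stands still between calls to the robot, and variables do not carry over. Pictures are saved under pics/ and viewed, at most 14 in all, crops included, and the job is handed in when it is done.

Besides the shell and the picture viewer there is one more tool, called after ">>>" as name(argument=value, ...) on one line, values as JSON. play_rows: Moves the arm, as the interface text tells. Shift numbers are shares of 80 mm and turn numbers shares of 2 rad, none past 1 either way. Its arguments: {"type":"object","properties":{"motion":{"type":"array"},"force":{"type":"number"}},"required":["motion"]}

```bash
mkdir -p pics; cat > h.py <<'E'
import numpy as np, cv2
from plant import bot
from scipy.spatial.transform import Rotation as R
def snap(n,f):
    s=bot.sense(); p,d=bot.snapshot(n); cv2.imwrite(f'pics/{f}.png',p[:,:,::-1]); np.savez(f'pics/{f}.npz',p=p,d=d,pos=s['ee_pos'],rot=np.array(s['tool_rot'])); return p,d
def toolT(s):
    T=np.eye(4);T[:3,:3]=R.from_euler('xyz',np.array(s['tool_rot']),degrees=True).as_matrix();T[:3,3]=s['ee_pos'];return T
def ray(n,uv,T=None):
    m=bot.camera_model(n); f=210/np.tan(np.radians(m['vertical_fov'])/2)
    k=np.array([[f,0,m['cx']],[0,f,m['cy']],[0,0,1]]);
    x=cv2.undistortPoints(np.array(uv,float).reshape(-1,1,2),k,np.array([m['k1'],0,0,0,0.]),).reshape(-1,2)
    C=np.linalg.inv(np.array(m['view'])) if 'view' in m else T@np.array(m['tool_from_camera'])
    d=np.c_[x,np.ones(len(x))]@C[:3,:3].T
    return C[:3,3],d
def atz(n,uv,z,T=None):
    o,d=ray(n,uv,T); return o+d*((z-o[2])/d[:,2])[:,None]
def atdepth(n,uv,dep,T=None):
    o,d=ray(n,uv,T); uv=np.array(uv,int).reshape(-1,2); return o+d*dep[uv[:,1],uv[:,0]][:,None]
E
python3 - <<'E'
from h import *
print(bot.sense(), bot.finger_overhang)
for n in ('scene','side','wrist'): print(n,bot.camera_model(n)); snap(n,n+'0')
E
```

```text
{'t': 0.0, 'q': array([ 6.89449767e+01,  5.26146536e+00,  7.05809367e+01, -1.08496651e-04,
        1.04265071e+02, -3.24986554e+00]), 'qvel': array([ 0.00622356, -0.04029465,  0.0974963 ,  0.03354781, -0.07167052,
        0.01843063]), 'tau': array([ 7.30925640e-04, -4.46452832e+01, -4.06445539e+01,  6.98027574e-02,
        2.96187960e-02, -1.62364122e-04]), 'ee_pos': array([0.1833894 , 0.57101395, 0.2355333 ]), 'tool_rot': array([-1.79892694e+02, -5.98765265e-03,  1.62194810e+02]), 'force': array([1.03461905, 0.72758264, 0.20550286]), 'moment': array([-0.04552429, -0.02050342, -0.04661117]), 'grip_force': 0.0, 'finger_gap': 0.08771356568596594} 0.014
scene {'vertical_fov': 43.32796818350988, 'cx': 287.22083145277657, 'cy': 208.07532458836303, 'k1': -0.1450512242662943, 'view': array([[-0.46969625,  0.8827027 , -0.01487868,  0.24685504],
       [ 0.6161268 ,  0.3156847 , -0.72161689, -0.25776846],
       [-0.63227621, -0.3481079 , -0.69213271,  1.53279437],
       [ 0.        ,  0.        ,  0.        ,  1.        ]])}
side {'vertical_fov': 52.37786555529995, 'cx': 280.8300163477644, 'cy': 207.94776039485643, 'k1': -0.028910210316882824, 'view': array([[ 0.86993628, -0.49297414,  0.01368813, -0.41179032],
       [-0.33461039, -0.6104112 , -0.71793736,  0.1915325 ],
       [ 0.36227994,  0.61997957, -0.69597312,  1.03060219],
       [ 0.        ,  0.        ,  0.        ,  1.        ]])}
wrist {'vertical_fov': 68.22457240292202, 'cx': 274.31252746451344, 'cy': 205.44575280971864, 'k1': -0.02009437344181109, 'tool_from_camera': array([[ 6.99291532e-04, -9.53601551e-01, -3.01070743e-01,
         8.35058497e-02],
       [ 9.99999745e-01,  7.11482956e-04,  6.91535248e-05,
        -1.14183102e-04],
       [ 1.48261794e-04, -3.01070715e-01,  9.53601805e-01,
        -1.49177159e-01],
       [ 0.00000000e+00,  0.00000000e+00,  0.00000000e+00,
         1.00000000e+00]])}
```

View pics/scene0.png

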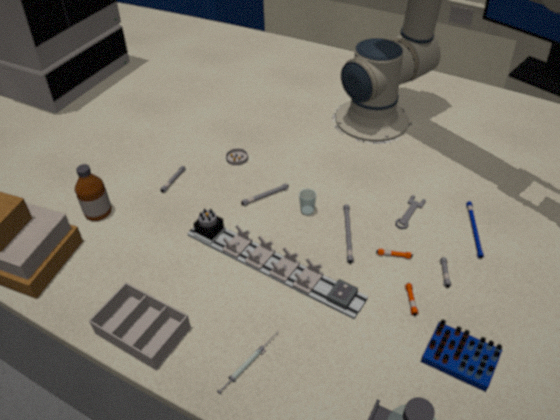

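View pics/side0.png

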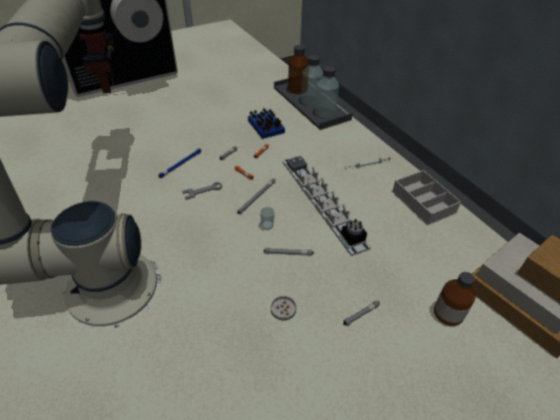

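Scene shows the valve at (208,222), cradles at about (236,240), (260,251), (284,266), (310,275), and the drain at (343,291). The grey bars are at (173,179), (265,194), (348,233) and (445,271), and the beaker is at (308,201). Lookalikes are the blue column (475,229), orange ones (394,254) and (412,298), a wrench (410,212) and a syringe (248,362). I choose the four grey bars with nuts and label bands, and check them in a crop.

```bash
python3 - <<'E'
import cv2
a=cv2.imread('pics/scene0.png')[140:320,150:470]; cv2.imwrite('pics/c1.png',cv2.resize(a,None,fx=2.5,fy=2.5,interpolation=cv2.INTER_CUBIC))
a=cv2.imread('pics/side0.png')[135:335,150:410]; cv2.imwrite('pics/c2.png',cv2.resize(a,None,fx=3,fy=3,interpolation=cv2.INTER_CUBIC))
E
```

```text
(no output)
```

View pics/c1.png

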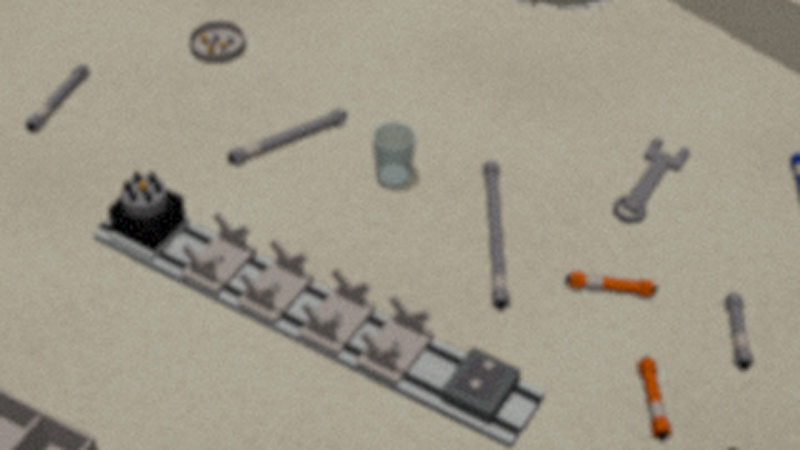

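View pics/c2.png

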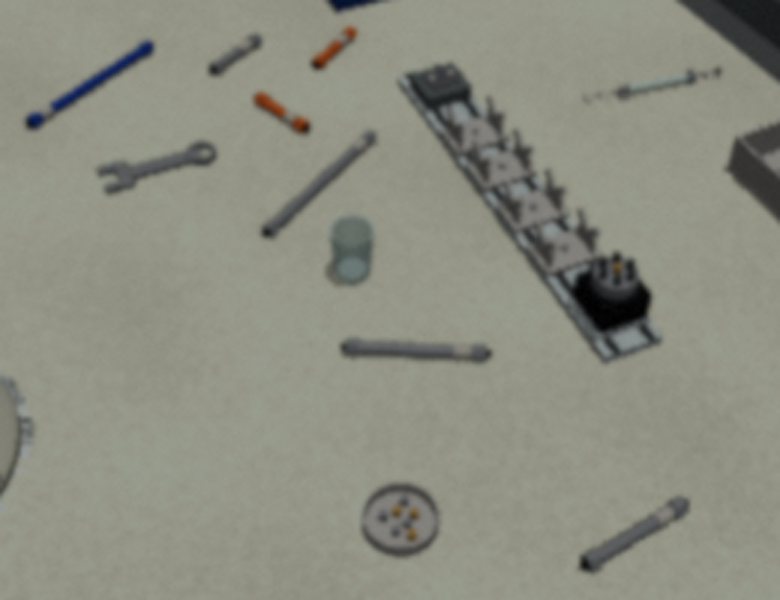

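```bash
python3 - <<'E'
from h import *
np.set_printoptions(precision=4,suppress=True)
def sc(p): return (np.array(p,float)+.5)/2.5-.5+[150,140]
def sd(p): return (np.array(p,float)+.5)/3-.5+[150,135]
S={'A':[(32,126),(83,71)],'B':[(235,158),(343,117)],'C':[(491,166),(501,301)],'D':[(733,298),(744,363)]}
D={'A':[(586,565),(685,503)],'B':[(344,347),(489,353)],'C':[(268,231),(372,136)],'D':[(213,70),(259,40)]}
for k in S:
  for n,p in (('scene',sc(S[k])),('side',sd(D[k]))):
    w=atz(n,p,.008)[:,:2]; d=w[1]-w[0]; print(k,n,w.mean(0),np.linalg.norm(d),np.degrees(np.arctan2(d[1],d[0]))%180)
print('tips scene',atz('scene',sc([(219,246),(276,272),(336,302),(397,330)]),.038))
print('tips side',atz('side',sd([(479,120),(508,152),(541,192),(574,234)]),.035))
print('valve',atz('scene',sc([(143,190)]),.066),atz('side',sd([(617,275)]),.066))
print('beaker',atz('scene',sc([(395,176)]),.0),atz('side',sd([(351,272)]),.0))
print('orange/drain/wrench', atz('scene',sc([(612,285),(655,398),(480,383),(650,180)]),.01))
E
```

```text
A scene [ 0.4867 -0.3517] 0.09399311427128951 3.2644439922670756
A side [ 0.4858 -0.3561] 0.100241786717633 3.873281053948491
B scene [ 0.4306 -0.1103] 0.11910215076495673 147.06890648239138
B side [ 0.4302 -0.1161] 0.1256549325828147 148.02877943821056
C scene [0.4543 0.1187] 0.16911305907044874 26.406546747868898
C side [0.4576 0.1153] 0.17016749567233277 25.830140688500418
D scene [0.4679 0.3506] 0.07158412035507511 23.7369671083866
D side [0.4696 0.3446] 0.0719156710642184 21.009247506638115
tips scene [[ 0.6089 -0.0781  0.038 ]
 [ 0.6123 -0.0187  0.038 ]
 [ 0.6184  0.0427  0.038 ]
 [ 0.622   0.1012  0.038 ]]
tips side [[ 0.6256  0.0947  0.035 ]
 [ 0.6244  0.0394  0.035 ]
 [ 0.6202 -0.0241  0.035 ]
 [ 0.6148 -0.0857  0.035 ]]
valve [[ 0.6037 -0.1577  0.066 ]] [[ 0.597  -0.1685  0.066 ]]
beaker [[ 0.4252  0.002  -0.    ]] [[ 0.4281 -0.      0.    ]]
orange/drain/wrench [[0.4707 0.2363 0.01  ]
 [0.5701 0.3096 0.01  ]
 [0.6204 0.1765 0.01  ]
 [0.3293 0.2237 0.01  ]]
```

A is col_75, B col_100, C col_150 and D col_50, going by measured lengths and with both cameras agreeing. Next is a wrist overview on the way.

>>> play_rows(motion=[[[-0.55,-0.46,-0.06,0,0,0,0.5],[-0.55,-0.46,-0.06,0,0,0,0.5],[-0.55,-0.46,-0.06,0,0,0,0.5],[-0.55,-0.46,-0.06,0,0,0,0.5],[-0.55,-0.46,-0.06,0,0,0,0.5]]], force=40)

```text
t: 0.78
ee_pos: [0.3372, 0.3271, 0.2606]
tool_rot: [-180.0, 0.0, 162.2]
force: [1.4, -0.1, -0.3]
finger_gap: 0.0443
grip_force: 0.0
```

>>> play_rows(motion=[[[-0.55,-0.46,-0.06,0,0,0,0.5],[-0.55,-0.46,-0.06,0,0,0,0.5],[-0.55,-0.46,-0.06,0,0,-0.08,0.5],[-0.55,-0.46,-0.06,0,0,-0.08,0.5],[0,0,0,0,0,0,0.5]]])

```text
t: 1.4
ee_pos: [0.4671, 0.1386, 0.2791]
tool_rot: [-179.9, -0.1, -180.0]
force: [-0.9, 0.2, -0.1]
finger_gap: 0.044
grip_force: 0.0
```

```bash
python3 - <<'E'
from h import *
snap('wrist','w1'); a=cv2.imread('pics/w1.png'); cv2.imwrite('pics/w1b.png',cv2.resize(a,(800,600),interpolation=cv2.INTER_CUBIC))
E
```

```text
(no output)
```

View pics/w1b.png

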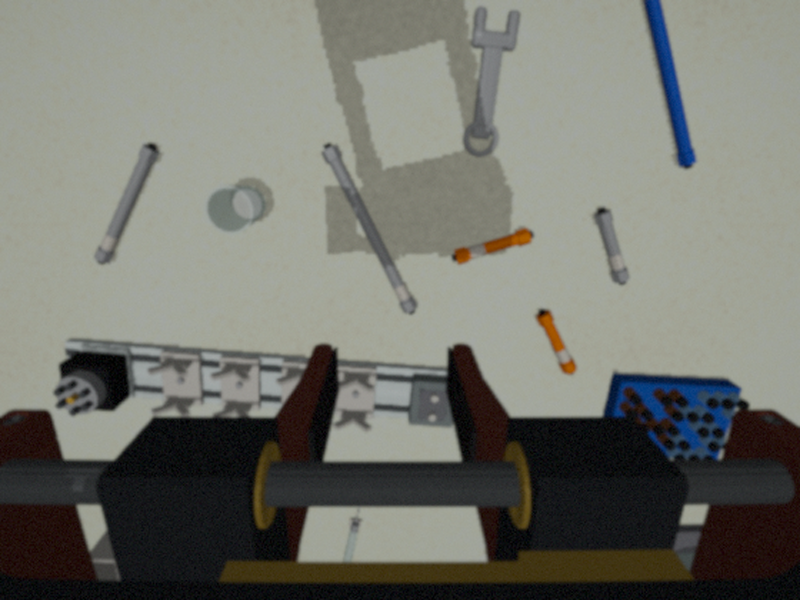

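Wrist view: col_100 (150,147)-(104,260), col_150 (329,149)-(409,309), col_50 (602,211)-(621,280). Cradle foot centres are at (182,380), (239,383), ~(297,388) and (358,393), with the valve at the left (95,385).

```bash
python3 - <<'E'
from h import *
np.set_printoptions(precision=4,suppress=True)
z=np.load('pics/w1.npz'); T=toolT({'ee_pos':z['pos'],'tool_rot':z['rot']}); print(z['pos'],z['rot'])
c=lambda p:(np.array(p,float)+.5)*.7-.5
for k,p in {'B':[(150,147),(104,260)],'C':[(329,149),(409,309)],'D':[(602,211),(621,280)]}.items():
    w=atz('wrist',c(p),.007,T)[:,:2]; d=w[1]-w[0]; print(k,w.mean(0),np.linalg.norm(d),np.degrees(np.arctan2(d[1],d[0]))%180)
p=c([(182,380),(239,383),(297,388),(358,393)])
print(atdepth('wrist',p,z['d'],T)); w=atz('wrist',p,.018,T);print(w, np.linalg.norm(np.diff(w,axis=0),axis=1), np.degrees(np.arctan2(*(w[3]-w[0])[[0,1]])))
print(atz('wrist',c([(80,388)]),.068,T))
E
```

```text
[0.4671 0.1386 0.2791] [-179.9462   -0.0524 -179.9705]
B [ 0.4293 -0.1135] 0.12260710827412535 149.2702758004421
C [0.4557 0.1183] 0.1706581585698572 25.857036895266134
D [0.4679 0.3513] 0.07354565217752992 22.93107098356382
[[ 0.6059 -0.0787  0.0208]
 [ 0.6103 -0.0206  0.0184]
 [ 0.4554  0.1081  0.3018]
 [ 0.6211  0.103   0.0194]]
[[ 0.6074 -0.0802  0.018 ]
 [ 0.6106 -0.0208  0.018 ]
 [ 0.6162  0.0394  0.018 ]
 [ 0.6218  0.1029  0.018 ]] [0.0595 0.0604 0.0638] 4.5118716136040105
[[ 0.5891 -0.1504  0.068 ]]
```

>>> play_rows(motion=[[[0,0.66,0.4,0,0,0,0.5],[0,0.66,0.4,0,0,0,0.5],[0,0.66,0.4,0,0,0,0.5],[0,0.66,0.4,0,0,0,0.5],[0,0,0,0,0,-0.09,0.5]]])

```text
t: 2.08
ee_pos: [0.4605, 0.3564, 0.1467]
tool_rot: [-179.9, -0.4, -169.0]
force: [0.5, -0.2, 0.6]
finger_gap: 0.044
grip_force: 0.0
```

>>> play_rows(motion=[[[0,0,0.35,0,0,-0.09,0.5],[0,0,0,0,0,-0.016,0.5],[0,0,0,0,0,0,0.5]]])

```text
t: 2.45
ee_pos: [0.464, 0.3534, 0.1245]
tool_rot: [180.0, 0.0, -157.4]
force: [-0.4, 0.9, -0.0]
finger_gap: 0.0439
grip_force: 0.0
```

```bash
python3 - <<'E'
from h import *
snap('wrist','w2'); a=cv2.imread('pics/w2.png'); cv2.imwrite('pics/w2b.png',cv2.resize(a,(800,600),interpolation=cv2.INTER_CUBIC))
E
```

```text
(no output)
```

View pics/w2b.png

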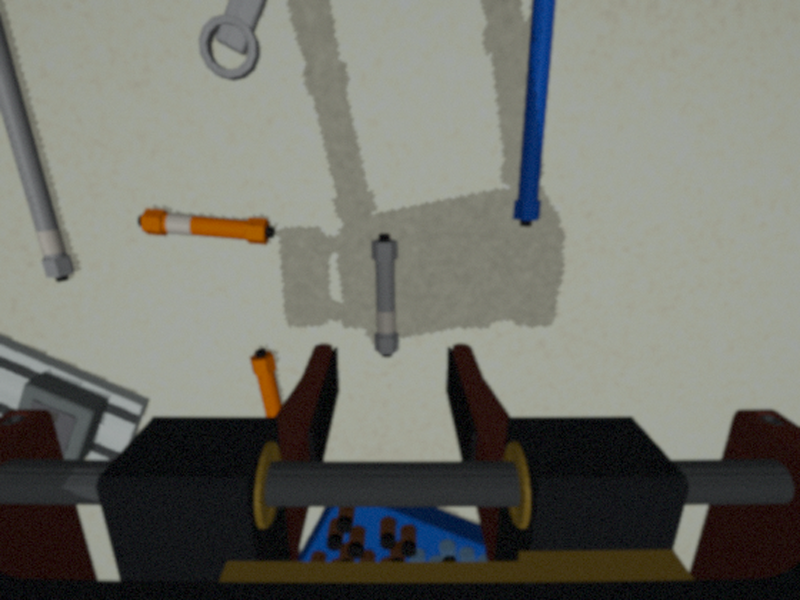

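col_50 is at (384,236)-(387,353) in the view, upright between the fingers.

```bash
cat >> h.py <<'E'
def ends(f,p,z=.007):
    np.set_printoptions(precision=4,suppress=True)
    n=np.load(f'pics/{f}.npz'); T=toolT({'ee_pos':n['pos'],'tool_rot':n['rot']})
    w=atz('wrist',(np.array(p,float)+.5)*.7-.5,z,T); d=w[1]-w[0]
    print('mid',w.mean(0),'len',np.linalg.norm(d),'ang',np.degrees(np.arctan2(d[1],d[0]))%180,'tcp',n['pos'],n['rot'])
    goto(w.mean(0))
def goto(t):
    s=bot.sense(); v=np.linalg.inv(toolT(s))@np.r_[t,1]; print('tool-frame shift /80mm',v[:3]/.08, 'yaw',s['tool_rot'][2],'pos',s['ee_pos'])
E
python3 - <<'E'
from h import *
ends('w2',[(384,236),(387,353)])
E
```

```text
mid [0.4682 0.3509 0.007 ] len 0.07775770434061888 ang 23.787656611616324 tcp [0.464  0.3534 0.1245] [ 179.9818    0.0254 -157.3951]
tool-frame shift /80mm [-0.0291 -0.0466  1.4761] yaw -157.40302190205037 pos [0.4644 0.3533 0.1251]
```

>>> play_rows(motion=[[[-0.03,-0.045,0.5,0,0,-0.01,0.5],[0,0,0.5,0,0,0,0.5],[0,0,0.34,0,0,0,0.5],[0,0,0,0,0,0,0.5],[0,0,0,0,0,0,0.0]]])

```text
t: 3.12
ee_pos: [0.4688, 0.3507, 0.018]
tool_rot: [180.0, 0.1, -156.2]
force: [0.1, -0.1, -0.0]
finger_gap: 0.0371
grip_force: 0.0
```

>>> play_rows(motion=[[[0,0,0,0,0,0,0],[0,0,0,0,0,0,0],[0,0,0,0,0,0,0]]])

```text
t: 3.5
ee_pos: [0.4683, 0.3505, 0.0169]
tool_rot: [180.0, 0.0, -156.1]
force: [0.9, 0.1, 0.8]
finger_gap: 0.0108
grip_force: 40.0
```

>>> play_rows(motion=[[[0,0,-0.4,0,0,0.083,0],[0,0,-0.4,0,0,0.083,0],[0,0,-0.4,0,0,0.083,0],[-0.27,-0.65,0,0,0,0,0],[-0.27,-0.65,0,0,0,0,0]]])

```text
t: 4.12
ee_pos: [0.5031, 0.2425, 0.1131]
tool_rot: [180.0, 0.1, 175.5]
force: [-0.4, 0.2, -1.1]
finger_gap: 0.0112
grip_force: 40.0
```

>>> play_rows(motion=[[[-0.27,-0.65,0,0,0,0,0],[-0.27,-0.65,0,0,0,0,0],[-0.27,-0.65,0,0,0,0,0],[-0.27,-0.65,0,0,0,0,0],[-0.27,-0.65,0,0,0,0,0]]])

```text
t: 4.75
ee_pos: [0.5897, -0.0265, 0.1125]
tool_rot: [180.0, 0.0, 175.3]
force: [0.5, -0.3, -0.6]
finger_gap: 0.0114
grip_force: 40.0
```

>>> play_rows(motion=[[[-0.27,-0.65,0,0,0,0,0],[0,0,0,0,0,0,0],[0,0,0,0,0,0,0]]])

```text
t: 5.12
ee_pos: [0.6065, -0.078, 0.1121]
tool_rot: [180.0, -0.1, 175.3]
force: [-0.7, 0.4, -1.2]
finger_gap: 0.0108
grip_force: 40.0
```

```bash
python3 - <<'E'
from h import *
goto([.607,-.08,.0515])
snap('wrist','w3'); a=cv2.imread('pics/w3.png'); cv2.imwrite('pics/w3b.png',cv2.resize(a,(800,600),interpolation=cv2.INTER_CUBIC))
E
```

```text
tool-frame shift /80mm [-0.00898001 -0.02542077  0.75769667] yaw 175.32546861219814 pos [ 0.60649992 -0.07796158  0.11211777]
```

View pics/w3b.png

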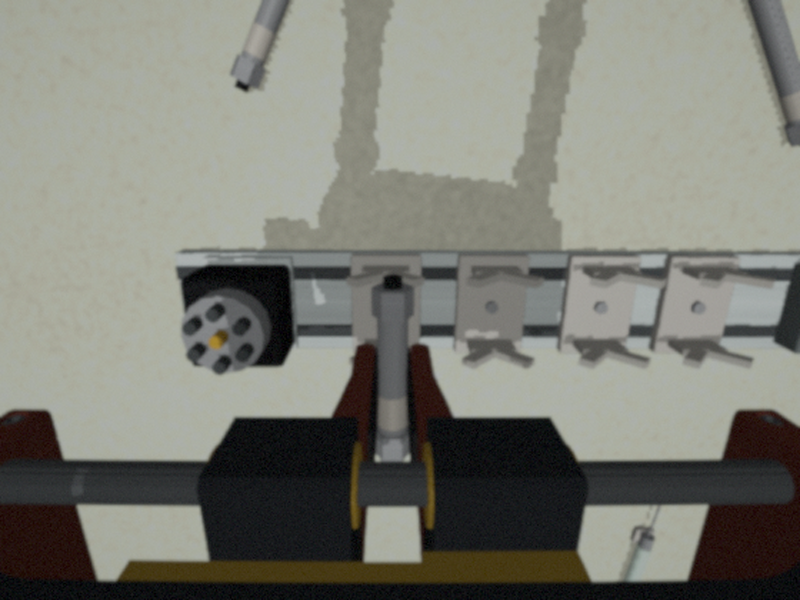

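The held column runs (392,280)-(392,455), parallel to the grooves. Cradle centres are ~(387,307), (491,307), (600,307) and (698,307), and the valve is to the left (235,320).

```bash
python3 - <<'E'
from h import *
n=np.load('pics/w3.npz'); T=toolT({'ee_pos':n['pos'],'tool_rot':n['rot']})
c=lambda p:(np.array(p,float)+.5)*.7-.5
p=[(387,307),(491,307),(600,307),(698,307)]
print(atdepth('wrist',c(p),n['d'],T))
w=atz('wrist',c(p),.019,T);print(w,np.linalg.norm(np.diff(w,axis=0),axis=1), np.degrees(np.arctan2(*(w[3]-w[0])[[0,1]])))
ends('w3',[(392,280),(392,455)],.103); goto([w[0][0],w[0][1],.0515])
E
```

```text
[[ 0.57587595 -0.07732615  0.10960041]
 [ 0.61108972 -0.02139505  0.02179053]
 [ 0.61641569  0.04155422  0.02127177]
 [ 0.62074836  0.09820305  0.02217441]]
[[ 0.607218   -0.08091615  0.019     ]
 [ 0.61211141 -0.02081363  0.019     ]
 [ 0.61729604  0.04262214  0.019     ]
 [ 0.62204064  0.10045273  0.019     ]] [0.0603014  0.06364729 0.05802489] 4.672200584874105
mid [ 0.6062 -0.078   0.103 ] len 0.077144582132416 ang 175.36192297913874 tcp [ 0.6065 -0.078   0.1121] [179.9596  -0.0509 175.3255]
tool-frame shift /80mm [ 0.0032 -0.0082  0.1162] yaw 175.390384638528 pos [ 0.6065 -0.0773  0.1123]
tool-frame shift /80mm [-0.0131 -0.0444  0.7599] yaw 175.390384638528 pos [ 0.6065 -0.0773  0.1123]
```

>>> play_rows(motion=[[[-0.012,-0.04,0.3,0,0,0,0],[0,0,0.3,0,0,0,0],[0,0,0.13,0,0,0,0],[0,0,0,0,0,0,0],[0,0,0,0,0,0,0.3]]])

```text
t: 5.8
ee_pos: [0.6079, -0.0808, 0.055]
tool_rot: [180.0, 0.1, 175.4]
force: [-0.2, 0.6, -0.4]
finger_gap: 0.0173
grip_force: 0.0
```

>>> play_rows(motion=[[[0,0,0,0,0,0,0.3],[0,0,0,0,0,0,0.3],[0,0,-0.4,0,0,0,0.3],[0,0,-0.5,0,0,0,0.3]]])

```text
t: 6.3
ee_pos: [0.6067, -0.0814, 0.1257]
tool_rot: [180.0, -0.2, 175.4]
force: [0.3, -0.2, 0.1]
finger_gap: 0.0265
grip_force: 0.0
```

```bash
python3 - <<'E'
from h import *
snap('wrist','w4'); goto([.4297,-.1130,.017])
E
```

```text
tool-frame shift /80mm [ 2.2179533  -0.56787907  1.4412044 ] yaw 175.3514862898496 pos [ 0.60932518 -0.0819322   0.13366352]
```

View pics/w4.png

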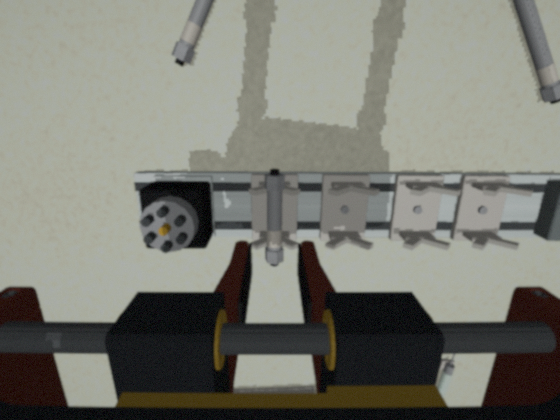

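col_50 sits in cradle 1, column (274,172)-(273,260). Next is col_100.

>>> play_rows(motion=[[[0.555,-0.14,0,0,0,0,0.5],[0.555,-0.14,0,0,0,0,0.5],[0.555,-0.14,0,0,0,0,0.5],[0.555,-0.14,0,0,0,0,0.5],[0,0,0.1,0,0,0.08,0.5]]])

```text
t: 6.98
ee_pos: [0.4254, -0.1124, 0.1191]
tool_rot: [-180.0, 0.2, 165.9]
force: [0.6, 0.0, 0.1]
finger_gap: 0.0439
grip_force: 0.0
```

>>> play_rows(motion=[[[0,0,0,0,0,0.08,0.5],[0,0,0,0,0,0.075,0.5],[0,0,0,0,0,0,0.5],[0,0,0,0,0,0,0.5]]])

```text
t: 7.48
ee_pos: [0.4269, -0.1119, 0.1181]
tool_rot: [180.0, 0.0, 148.6]
force: [-0.3, 0.1, -0.1]
finger_gap: 0.0439
grip_force: 0.0
```

```bash
python3 - <<'E'
from h import *
goto([.4297,-.113,.017])
snap('wrist','w5'); a=cv2.imread('pics/w5.png'); cv2.imwrite('pics/w5b.png',cv2.resize(a,(800,600),interpolation=cv2.INTER_CUBIC))
E
```

```text
tool-frame shift /80mm [-0.03718431  0.00652943  1.26434727] yaw 148.58976874945662 pos [ 0.42686553 -0.11188598  0.11814702]
```

View pics/w5b.png

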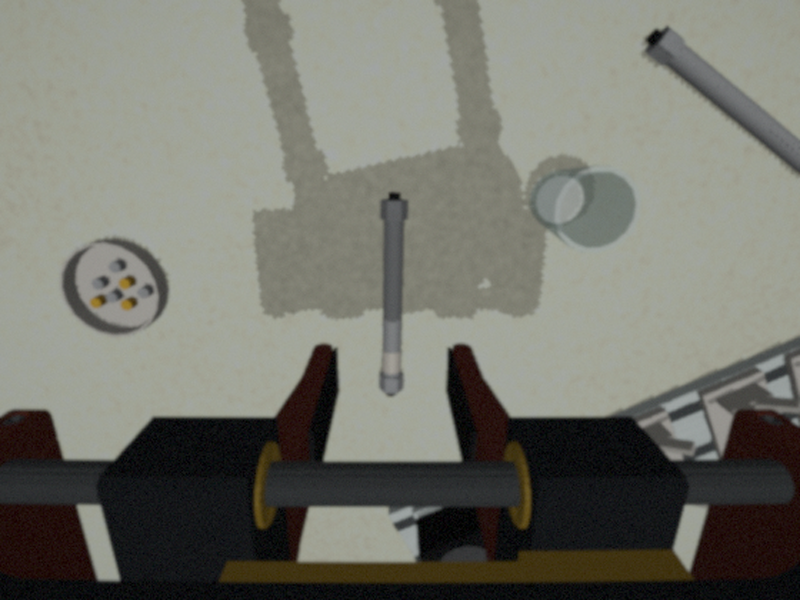

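col_100 runs (394,194)-(391,394) between the fingers; the beaker (570,205) is clear of them.

```bash
python3 - <<'E'
from h import *
ends('w5',[(394,194),(391,394)])
E
```

```text
mid [ 0.4299 -0.1137  0.007 ] len 0.13015143984802904 ang 147.82657611671493 tcp [ 0.4269 -0.1119  0.1181] [179.9977   0.0141 148.5898]
tool-frame shift /80mm [-0.0449  0.0001  1.3889] yaw 148.56225370095802 pos [ 0.4269 -0.1119  0.1181]
```

>>> play_rows(motion=[[[-0.045,0,0.5,0,0,0.007,0.5],[0,0,0.5,0,0,0,0.5],[0,0,0.26,0,0,0,0.5],[0,0,0,0,0,0,0.5],[0,0,0,0,0,0,0.0]]])

```text
t: 8.15
ee_pos: [0.43, -0.1137, 0.0174]
tool_rot: [-180.0, 0.0, 147.7]
force: [0.1, 0.7, 1.3]
finger_gap: 0.0372
grip_force: 0.0
```

>>> play_rows(motion=[[[0,0,0,0,0,0,0],[0,0,0,0,0,0,0],[0,0,0,0,0,0,0]]])

```text
t: 8.52
ee_pos: [0.43, -0.1137, 0.0175]
tool_rot: [180.0, 0.0, 147.6]
force: [0.2, 0.4, -0.2]
finger_gap: 0.0111
grip_force: 40.0
```

>>> play_rows(motion=[[[0,0,-0.5,0,0,0,0],[0,0,-0.5,0,0,-0.08,0],[0,0,-0.2,0,0,-0.082,0],[0,0,0,0,0,-0.08,0],[0,0,0,0,0,0,0]]])

```text
t: 9.15
ee_pos: [0.4298, -0.1137, 0.1133]
tool_rot: [-180.0, 0.0, 175.3]
force: [-0.6, 0.0, -1.0]
finger_gap: 0.011
grip_force: 40.0
```

>>> play_rows(motion=[[[-0.434,0.426,0,0,0,0,0],[-0.434,0.426,0,0,0,0,0],[-0.434,0.426,0,0,0,0,0],[-0.434,0.426,0,0,0,0,0],[-0.434,0.426,0,0,0,0,0]]])

```text
t: 9.78
ee_pos: [0.6175, 0.0432, 0.1124]
tool_rot: [-180.0, -0.1, 175.1]
force: [0.2, -0.1, -0.7]
finger_gap: 0.0109
grip_force: 40.0
```

>>> play_rows(motion=[[[0,0,0,0,0,0,0],[0,0,0,0,0,0,0]]])

```text
t: 10.02
ee_pos: [0.616, 0.0418, 0.1124]
tool_rot: [-180.0, -0.1, 175.3]
force: [0.3, 0.8, -0.7]
finger_gap: 0.0112
grip_force: 40.0
```

```bash
python3 - <<'E'
from h import *
np.set_printoptions(precision=4,suppress=True)
goto([.617,.042,.0535])
E
```

```text
tool-frame shift /80mm [-0.0131  0.0042  0.7358] yaw 175.2591826045918 pos [0.616  0.0418 0.1124]
```

>>> play_rows(motion=[[[-0.012,0.004,0.3,0,0,0,0],[0,0,0.3,0,0,0,0],[0,0,0.13,0,0,0,0],[0,0,0,0,0,0,0],[0,0,0,0,0,0,0.3]]])

```text
t: 10.65
ee_pos: [0.6181, 0.0418, 0.0562]
tool_rot: [-180.0, 0.1, 175.3]
force: [0.6, 0.1, -0.3]
finger_gap: 0.018
grip_force: 0.0
```

>>> play_rows(motion=[[[0,0,0,0,0,0,0.3],[0,0,0,0,0,0,0.3],[0,0,-0.4,0,0,0,0.3],[0,0,-0.5,0,0,0,0.3],[0,0,0,0,0,0,0.3]]])

```text
t: 11.28
ee_pos: [0.6198, 0.0424, 0.1318]
tool_rot: [180.0, 0.5, 175.4]
force: [-0.2, 0.4, 0.4]
finger_gap: 0.0262
grip_force: 0.0
```

```bash
python3 - <<'E'
from h import *
np.set_printoptions(precision=4,suppress=True)
goto([.456,.1172,.017])
snap('wrist','w6')
E
```

```text
tool-frame shift /80mm [2.1278 0.7658 1.4183] yaw 175.357294486822 pos [0.6198 0.0424 0.1318]
```

View pics/w6.png

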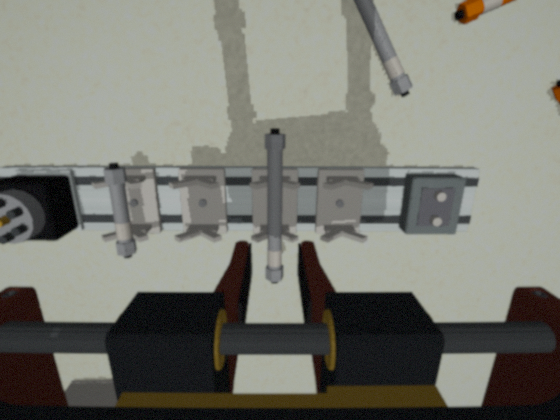

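col_100 is in cradle 3, (275,130)-(275,280); col_50 is in cradle 1, (114,165)-(126,255), leaning with perspective like its cradle. Next is col_150.

>>> play_rows(motion=[[[0.53,0.19,0,0,0,0,0.5],[0.53,0.19,0,0,0,0,0.5],[0.53,0.19,0,0,0,0,0.5],[0.53,0.19,0,0,0,0,0.5],[0,0,0.15,0,0,-0.09,0.5]]])

```text
t: 11.95
ee_pos: [0.4516, 0.1177, 0.1143]
tool_rot: [180.0, 0.0, -174.0]
force: [1.1, 0.6, 0.1]
finger_gap: 0.044
grip_force: 0.0
```

>>> play_rows(motion=[[[0,0,0,0,0,-0.09,0.5],[0,0,0,0,0,-0.087,0.5],[0,0,0,0,0,0,0.5],[0,0,0,0,0,0,0.5]]])

```text
t: 12.45
ee_pos: [0.4532, 0.1166, 0.114]
tool_rot: [180.0, -0.1, -154.2]
force: [0.4, -0.9, -0.5]
finger_gap: 0.0443
grip_force: 0.0
```

```bash
python3 - <<'E'
from h import *
np.set_printoptions(precision=4,suppress=True)
goto([.456,.1172,.017])
snap('wrist','w7'); a=cv2.imread('pics/w7.png'); cv2.imwrite('pics/w7b.png',cv2.resize(a,(800,600),interpolation=cv2.INTER_CUBIC))
E
```

```text
tool-frame shift /80mm [-0.0365 -0.0083  1.2125] yaw -154.24339119380954 pos [0.4532 0.1166 0.114 ]
```

View pics/w7b.png

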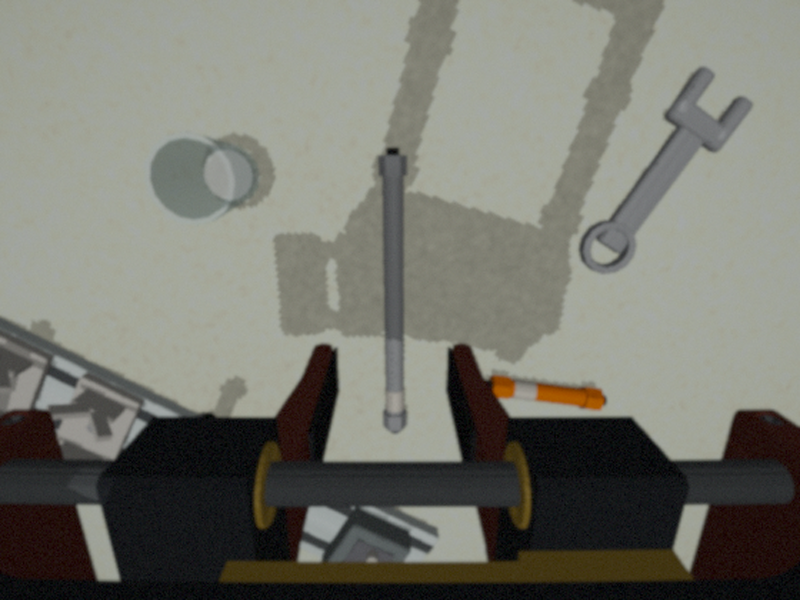

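col_150 runs (393,149)-(396,432), centred; the orange one starts at (490,385), about 60 mm aside, clear of the finger.

```bash
python3 - <<'E'
from h import *
ends('w7',[(393,149),(396,432)])
E
```

```text
mid [0.4563 0.12   0.007 ] len 0.18132162442196376 ang 26.47093412342644 tcp [0.4532 0.1166 0.114 ] [ 179.978    -0.0789 -154.2434]
tool-frame shift /80mm [-0.0535  0.0225  1.3406] yaw -154.2085968536373 pos [0.4533 0.1166 0.1142]
```

>>> play_rows(motion=[[[-0.053,0.022,0.45,0,0,-0.006,0.5],[0,0,0.45,0,0,0,0.5],[0,0,0.31,0,0,0,0.5],[0,0,0,0,0,0,0.5],[0,0,0,0,0,0,0.0]]])

```text
t: 13.12
ee_pos: [0.4567, 0.1201, 0.0183]
tool_rot: [180.0, -0.0, -153.4]
force: [0.5, 0.6, 0.8]
finger_gap: 0.0377
grip_force: 0.0
```

>>> play_rows(motion=[[[0,0,0,0,0,0,0],[0,0,0,0,0,0,0],[0,0,0,0,0,0,0]]])

```text
t: 13.5
ee_pos: [0.4568, 0.1201, 0.0185]
tool_rot: [-180.0, 0.0, -153.4]
force: [0.8, -0.1, 0.7]
finger_gap: 0.011
grip_force: 40.0
```

>>> play_rows(motion=[[[0,0,-0.5,0,0,0,0],[0,0,-0.5,0,0,0.09,0],[0,0,-0.2,0,0,0.091,0],[0,0,0,0,0,0.092,0],[0,0,0,0,0,0,0]]])

```text
t: 14.12
ee_pos: [0.4566, 0.12, 0.1141]
tool_rot: [-180.0, 0.0, 175.4]
force: [-0.5, 0.3, -1.8]
finger_gap: 0.0112
grip_force: 40.0
```

>>> play_rows(motion=[[[-0.518,-0.021,0,0,0,0,0],[-0.518,-0.021,0,0,0,0,0],[-0.518,-0.021,0,0,0,0,0],[-0.518,-0.021,0,0,0,0,0],[0,0,0,0,0,0,0]]])

```text
t: 14.75
ee_pos: [0.6222, 0.0992, 0.1113]
tool_rot: [-179.9, -0.2, 175.5]
force: [-0.8, 0.3, -1.6]
finger_gap: 0.0109
grip_force: 40.0
```

>>> play_rows(motion=[[[0,0,0,0,0,0,0],[0,0,0,0,0,0,0]]])

```text
t: 15.0
ee_pos: [0.6205, 0.1002, 0.1146]
tool_rot: [180.0, 0.0, 175.4]
force: [-0.6, 0.6, -0.8]
finger_gap: 0.0109
grip_force: 40.0
```

```bash
python3 - <<'E'
from h import *
np.set_printoptions(precision=4,suppress=True)
goto([.6215,.1,.0545])
E
```

```text
tool-frame shift /80mm [-0.0127 -0.0022  0.7506] yaw 175.4476163267798 pos [0.6205 0.1002 0.1146]
```

>>> play_rows(motion=[[[-0.012,0,0.3,0,0,0,0],[0,0,0.3,0,0,0,0],[0,0,0.15,0,0,0,0],[0,0,0,0,0,0,0],[0,0,0,0,0,0,0.3]]])

```text
t: 15.62
ee_pos: [0.6225, 0.1, 0.0553]
tool_rot: [180.0, 0.1, 175.4]
force: [-0.1, 1.0, 0.8]
finger_gap: 0.0176
grip_force: 0.0
```

>>> play_rows(motion=[[[0,0,0,0,0,0,0.3],[0,0,0,0,0,0,0.3],[0,0,-0.4,0,0,0,0.3],[0,0,-0.5,0,0,0,0.3],[0,0,-0.2,0,0,0,0.3]]])

```text
t: 16.25
ee_pos: [0.6234, 0.1, 0.1454]
tool_rot: [180.0, 0.3, 175.4]
force: [0.5, -0.8, -0.6]
finger_gap: 0.0263
grip_force: 0.0
```

```bash
python3 - <<'E'
from h import *
np.set_printoptions(precision=4,suppress=True)
goto([.4863,-.353,.12])
E
```

```text
tool-frame shift /80mm [ 1.2507 -5.7828  0.3063] yaw 175.3576240742856 pos [0.6234 0.1    0.1454]
```

>>> play_rows(motion=[[[0.156,-0.723,0,0,0,0,0.5],[0.156,-0.723,0,0,0,0,0.5],[0.156,-0.723,0,0,0,0,0.5],[0.156,-0.723,0,0,0,0,0.5],[0.156,-0.723,0,0,0,0,0.5]]])

```text
t: 16.88
ee_pos: [0.5356, -0.1849, 0.1412]
tool_rot: [180.0, -0.0, 175.4]
force: [0.4, -0.1, 0.8]
finger_gap: 0.0436
grip_force: 0.0
```

>>> play_rows(motion=[[[0.156,-0.723,0,0,0,0,0.5],[0.156,-0.723,0,0,0,0,0.5],[0.156,-0.723,0,0,0,0,0.5],[0,0,0.3,0,0,-0.07,0.5],[0,0,0,0,0,0,0.5]]])

```text
t: 17.5
ee_pos: [0.4837, -0.3529, 0.1148]
tool_rot: [179.8, -0.2, -176.8]
force: [0.1, -0.7, -0.7]
finger_gap: 0.0438
grip_force: 0.0
```

>>> play_rows(motion=[[[0,0,0,0,0,0,0.5],[0,0,0,0,0,0,0.5]]])

```text
t: 17.75
ee_pos: [0.486, -0.3528, 0.1192]
tool_rot: [-179.9, 0.1, -176.6]
force: [0.4, -0.8, -0.8]
finger_gap: 0.0444
grip_force: 0.0
```

```bash
python3 - <<'E'
from h import *
np.set_printoptions(precision=4,suppress=True)
goto([.4863,-.353,.017])
snap('wrist','w8'); a=cv2.imread('pics/w8.png'); cv2.imwrite('pics/w8b.png',cv2.resize(a,(800,600),interpolation=cv2.INTER_CUBIC))
E
```

```text
tool-frame shift /80mm [-0.0019 -0.0018  1.2781] yaw -176.62548267027077 pos [ 0.486  -0.3528  0.1192]
```

View pics/w8b.png

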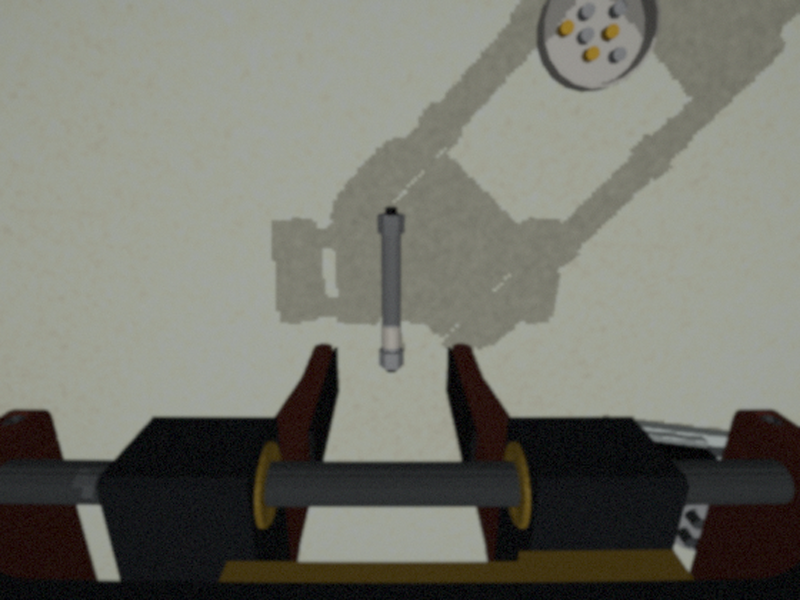

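col_75 runs (391,209)-(391,371), centred between the fingers.

```bash
python3 - <<'E'
from h import *
ends('w8',[(391,209),(391,371)])
E
```

```text
mid [ 0.4858 -0.3535  0.007 ] len 0.10505565904564723 ang 3.3719407948851 tcp [ 0.486  -0.3528  0.1192] [-179.9398    0.068  -176.6255]
tool-frame shift /80mm [ 0.0044 -0.0075  1.4027] yaw -176.6107370225066 pos [ 0.486  -0.3528  0.1192]
```

>>> play_rows(motion=[[[0,0,0.5,0,0,0,0.5],[0,0,0.25,0,0,0,0.5],[0,0,0,0,0,0,0.5]]])

```text
t: 18.18
ee_pos: [0.4844, -0.3522, 0.0562]
tool_rot: [179.9, -0.2, -176.6]
force: [-0.3, -0.1, 0.0]
finger_gap: 0.0439
grip_force: 0.0
```

>>> play_rows(motion=[[[0,0,0.3,0,0,0,0.5],[0,0,0.2,0,0,0,0.5],[0,0,0,0,0,0,0.5],[0,0,0,0,0,0,0.5],[0,0,0,0,0,0,0]]])

```text
t: 18.8
ee_pos: [0.4858, -0.3537, 0.0194]
tool_rot: [-179.9, 0.1, -176.6]
force: [0.2, -0.5, -0.3]
finger_gap: 0.0372
grip_force: 0.0
```

>>> play_rows(motion=[[[0,0,0,0,0,0,0],[0,0,0,0,0,0,0],[0,0,0,0,0,0,0]]])

```text
t: 19.18
ee_pos: [0.4853, -0.3533, 0.0183]
tool_rot: [-180.0, 0.0, -176.6]
force: [-0.0, -0.1, 1.8]
finger_gap: 0.0112
grip_force: 40.0
```

>>> play_rows(motion=[[[0,0,-0.5,0,0,0,0],[0,0,-0.5,0,0,0.07,0],[0,0,-0.4,0,0,0,0],[0,0,0,0,0,0,0],[-0.207,0.712,0,0,0,0,0]]])

```text
t: 19.8
ee_pos: [0.5051, -0.2998, 0.1281]
tool_rot: [-180.0, -0.1, 175.0]
force: [0.6, 0.8, -0.2]
finger_gap: 0.0109
grip_force: 40.0
```

>>> play_rows(motion=[[[-0.207,0.712,0,0,0,0,0],[-0.207,0.712,0,0,0,0,0],[-0.207,0.712,0,0,0,0,0],[-0.207,0.712,0,0,0,0,0],[-0.207,0.712,0,0,0,0,0]]])

```text
t: 20.42
ee_pos: [0.6115, -0.0187, 0.1273]
tool_rot: [-180.0, -0.2, 175.4]
force: [0.6, -0.6, -0.3]
finger_gap: 0.011
grip_force: 40.0
```

>>> play_rows(motion=[[[0,0,0.2,0,0,0,0],[0,0,0,0,0,0,0],[0,0,0,0,0,0,0]]])

```text
t: 20.8
ee_pos: [0.6113, -0.0221, 0.1131]
tool_rot: [-180.0, -0.1, 175.3]
force: [-1.1, -0.0, -0.9]
finger_gap: 0.0109
grip_force: 40.0
```

```bash
python3 - <<'E'
from h import *
np.set_printoptions(precision=4,suppress=True)
goto([.6118,-.021,.0545])
E
```

```text
tool-frame shift /80mm [-0.0069  0.0146  0.7325] yaw 175.2541379510099 pos [ 0.6113 -0.0221  0.1131]
```

>>> play_rows(motion=[[[-0.007,0.013,0.3,0,0,0,0],[0,0,0.3,0,0,0,0],[0,0,0.13,0,0,0,0],[0,0,0,0,0,0,0],[0,0,0,0,0,0,0.3]]])

```text
t: 21.42
ee_pos: [0.6133, -0.0201, 0.0572]
tool_rot: [-180.0, 0.1, 175.3]
force: [-0.5, -0.1, -0.2]
finger_gap: 0.0176
grip_force: 0.0
```

>>> play_rows(motion=[[[0,0,0,0,0,0,0.3],[0,0,0,0,0,0,0.3],[0,0,-0.4,0,0,0,0.3],[0,0,-0.5,0,0,0,0.3],[0,0,-0.7,0,0,0,0.3]]])

```text
t: 22.05
ee_pos: [0.6118, -0.0195, 0.1835]
tool_rot: [-180.0, -0.2, 175.4]
force: [-0.0, 0.5, -0.1]
finger_gap: 0.0264
grip_force: 0.0
```

>>> play_rows(motion=[[[0.3,0,-0.3,0,0,0,0.3],[0,0,0,0,0,0,0.3],[0,0,0,0,0,0,0.3]]])

```text
t: 22.42
ee_pos: [0.5887, -0.0177, 0.2063]
tool_rot: [180.0, -0.1, 175.4]
force: [-0.3, -0.4, -1.4]
finger_gap: 0.0264
grip_force: 0.0
```

```bash
python3 - <<'E'
from h import *
snap('wrist','w9'); a=cv2.imread('pics/w9.png')[60:360,90:490]; cv2.imwrite('pics/w9b.png',cv2.resize(a,(800,600),interpolation=cv2.INTER_CUBIC))
E
```

```text
(no output)
```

View pics/w9b.png

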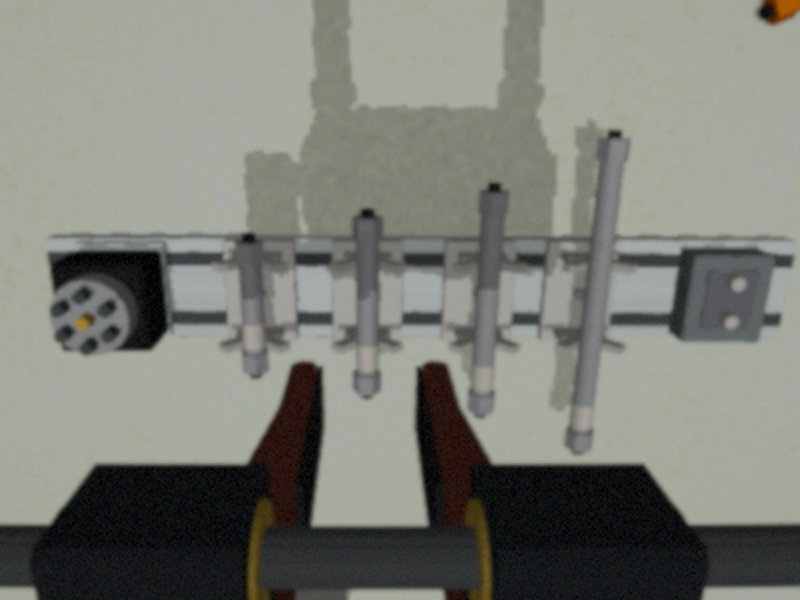

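All four sit in their cradles in order: col_50 (248,236)-(256,375), col_75 (367,211)-(367,396), col_100 (494,184)-(481,415), col_150 (615,131)-(579,452). Checking the poses numerically.

```bash
python3 - <<'E'
from h import *
np.set_printoptions(precision=4,suppress=True)
n=np.load('pics/w9.npz'); T=toolT({'ee_pos':n['pos'],'tool_rot':n['rot']})
c=lambda p:(np.array(p,float)+.5)/2-.5+[90,60]
for p in [[(248,236),(256,375)],[(367,211),(367,396)],[(494,184),(481,415)],[(615,131),(579,452)]]:
    q=c(p); w=atz('wrist',q,.0425,T); d=w[1]-w[0]
    t=atdepth('wrist',np.array([q[0]*(1-a)+q[1]*a for a in (.25,.5,.75)]).round(),n['d'],T)
    print(w.mean(0)[:2],np.linalg.norm(d),np.degrees(np.arctan2(d[1],d[0]))%180,'top z',t[:,2])
E
```

```text
[ 0.608 -0.082] 0.07841142491345157 175.26875500875497 top z [0.0483 0.0503 0.0498]
[ 0.6128 -0.0208] 0.1041920823143635 175.33952522208423 top z [0.0488 0.0494 0.0499]
[0.6171 0.0432] 0.1298554615608151 175.62052169772096 top z [0.0497 0.0482 0.0497]
[0.6208 0.1012] 0.18002902396009926 175.57453023793866 top z [0.048  0.0489 0.0486]
```

All are centred within about 2 mm, aligned, and level, with tops near 48.5 mm as expected for a seated column. Handing in.

```bash
python3 -c "
from h import *
print(bot.hand_in())"
```

```text
the job is handed in; nothing more can be done
None
```

All four columns are in the cradles in order of length from the valve, measured centred to about 2 mm, aligned and fully down; I never moved the beaker, and the job was handed in at about 22 s, with no verdict returned.

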